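# Snug down the retaining ring of a viewer's window cell with a two-pin spanner

## Robot

A 6-joint arm with a two-finger parallel gripper is mounted at the origin on a cart in front of the work surface, level with it; the furniture and walls round the work are solid. World frame = base frame: x ahead of the robot, y to its left, z up, the work surface at z = 0. Lengths are in m, angles in rad, forces in N, time in s.
With the tool pointing down it reaches from about 0.375 to 0.975 m from the base axis. Payload 3.8 kg.
Tool frame: the origin (TCP) lies midway between the tips of the shut fingers; the grasp point (between the pads) lies 19 mm behind it; z points along the fingers, y is the direction in which the jaws open and shut (so a half turn about z gives the same grasp; the last joint's range is limited). The gripper opens to 85 mm and grips with 20 to 120 N. Pads are 22 mm wide; open, the fingers measure 114 mm over their backs; the gripper's body (76 mm by 85 mm) begins 54 mm behind the grasp point. The pads swing forward as they close: fully open they stand 13 mm farther back than shut.
Start: joints at [1.135, 0.264, 1.604, -0, 1.274, -0.037], TCP at [0.262, 0.622, 0.231] pointing down, gripper open.
Joint ranges: [-2.63, 2.63], [-0.94, 2.18], [0.31, 2.57], [-1.31, 4.45], [0, 2.66], [-2.55, 2.55]. Speed limits (rad/s): [2.57, 2.57, 3.14, 3.14, 3.14, 3.14].

## Interface

Orientations are given as a rotation vector (axis times angle).
In Python, from workcell import bot gives the robot as it stands.
- The arm moves only by the shell command python3 -m inch 'ROWS' [FORCE]. ROWS is JSON, a list of rows, each an object of numbers: "dx", "dy", "dz": the shift along the tool's x, y, z in m; "ax", "ay", "az": the turn, a rotation vector about the tool's x, y, z in degrees; "fingers": the opening, from -1 (shut) to 1 (fully open). A call has 1 to 20 rows; each row is the pose to reach, as a shift and turn from the pose measured when the call began, along the tool's axes at that moment; what a row does not reach only later rows make up. A row lasts 1/8 s, in which the tool goes at most 62.5 mm and 10.7 degrees, less where a joint would pass 70% of its speed; a pose out of reach is approached as far as the arm can. A call with a gripper value outside its range is refused whole. The fingers move at their own pace and stop on an object; FORCE is the grip in N (left out, the last holds). Time passes only in rows, so rows that repeat a pose let the fingers close. It gives the time, the measured TCP pose, the force and the opening at its end, in the units of the state.
- bot.read_state(): the state, without advancing time (a new reading comes with each control period).
- bot.read_camera(name): name is "scene" or "top" or "wrist"; returns (picture, depth): 480x640x3 uint8, blue, green, red; 480x640 float32, m along the optical axis (not along the pixel's ray), 0 where there is no reading.
- bot.get_calibration(name): a dict with "intrinsics" (3x3 intrinsics, pixels), "view" (4x4, takes a point from world to camera coordinates). Camera axes: x right, y down, z forward; pixel columns grow to the right and rows downward; lengths in m; the calibration is good to about 2 mm. A picture is of the moment at which its call begins: read the wrist's pose just before it. get_calibration takes no time and is no camera call; for the wrist camera it gives the pose at the moment of the call.
- bot.finish_job(): hands the job in, once; it reports no verdict.
Trained networks look in the newest picture that a camera, given by its name, has taken for a name from the list of things; names that differ only in an ending like _2 or _b are one class to them, and where a whole thing is asked for, a point or a joint stands for the part that bears it (a point fixed in the world has none). Each returns a list of dicts, best first, with "p" (0 to 1); they miss things now and then, are a little off and sometimes report something else, mostly with a low value. They report only what shows in the picture. A call takes as long as a camera call. They do not tell look-alikes from the thing itself.
- bot.masks_of(camera, thing): "region" (480x640 bool, what is visible of it) and "box" ([left, top, right, bottom] in pixels, round what is visible of it).
The state is a dict: "time": time; "q": joint angles; "joint_vel": joint speeds; "joint_torque": joint torques, N m; "tool_pos": TCP position; "tcp_rot": TCP orientation; "wrist_force": force on the tool from outside, world axes, zero at the start; "torque": the same for the moment, N m; "width": opening from 0.0 (shut) to 1.0 (fully open).
Only numpy, scipy, OpenCV 4.12 (cv2) and the standard library are available. Lean on these libraries where they do the work, as an engineer would, in place of code of your own. Each camera call takes 0.05 s, during which the arm holds its last target. There are 200 camera calls.

## Task

Take the two-pin spanner out of its holder, set its pins gently into the two holes of the brass retaining ring recessed in the aluminium window cell, and turn the ring clockwise (seen from above) until it is seated and snug: about 0.7 N m, at least 0.45 N m for a moment, and never more than 1.0 N m, or the glass cracks. Then, without turning the ring back anticlockwise, put the spanner back upright in its holder, pins fully down in the holder's holes, and let go. Leave the things standing round about where they are.

Things in the scene. Friction and masses are not known exactly. Their poses are not given: they have to be found in the camera images.
- cell_base: The window cell of a colony viewer: a dark round steel foot, 92 mm across, fixed to the worktop, carrying an aluminium barrel 72 mm in diameter with an open top. Origin: centre of the foot's underside, on the cell's vertical axis; z up. The barrel's rim is 52 mm above the worktop; inside it (58 mm bore) the brass ring lies 4 mm below the rim, its face 48 mm above the worktop.
- cell (a joint): Twist of the barrel on the rubber bush between it and the foot, rad, positive clockwise seen from above, 0 when unloaded. The bush is a spring of 25 N m per rad, so the clockwise torque on the ring is 25 times the true value (0.45 N m = 0.018 rad, 1.0 N m = 0.040 rad); the reading is too rough to tighten by: feel the torque at the tool.
- ring_face (a point): Centre of the brass retaining ring's upper face (on the cell's axis, 48 mm above the worktop). Its x axis runs through the two holes, its z axis is up; it turns with the ring. The ring starts 0.4 to 1.0 rad short of its stop. Turning it takes 0.3 N m of friction; at the stop (seated) the torque rises by some 0.1 N m per 0.01 rad of tool turn. Where the stop lies can only be felt. The ring does not sink.
- ring_hole (a point): Centre of the mouth of one of the ring's two holes, level with the ring's face and 22 mm from its centre; the other is opposite. The holes are round, 7 mm in diameter with a 1 mm chamfer, 6 mm deep with a black floor. The pins drop in only when placed within about 2 mm; otherwise they land on the hard flat face, so feel for the holes with light pressure.
- spanner: The two-pin spanner (about 120 g), standing upright in its holder at the start. Origin: on its axis, level with the pin tips. x runs through both pins, z up to the grip. Half a turn about z gives the same tool.
- spanner_tips (a point): Point midway between the tips of the spanner's two pins (same place and axes as the spanner's origin). The steel pins are 5 mm in diameter, tips tapered, 14 mm long below a steel yoke of 60 x 14 x 10 mm (x, y, z), and stand 22 mm to each side along x.
- spanner_grip (a point): Centre of the free part of the spanner's upright blue paddle grip, 50 mm above the pin tips. The paddle is 34 mm wide along x, 14 mm thick along y, and reaches from the yoke's top (24 mm above the tips) up to 73 mm above the tips. Grasp it from above across its 14 mm thickness (fingers closing along y). Same axes as the spanner.
- holder_top (a point): Centre of the top face of the spanner's holder, a grey block of 76 x 34 x 22 mm (x, y, z) fixed to the worktop. x runs through its two holes (9 mm in diameter, 17 mm deep, 22 mm to each side), z up. The parked spanner's yoke rests on this face, its pin tips 14 mm below it.
- vial_pink: Bystander: small vial with a black cap, 21 mm in diameter, 47 mm tall; origin at the centre of its underside.
- dish_open: Bystander: culture dish with coloured colonies, 56 mm in diameter, 13 mm tall; origin at the centre of its underside.
- bottle: Bystander: bottle with a blue cap, 56 mm in diameter, 107 mm tall; origin at the centre of its underside.
Not all that is in view belongs to the job. What is meant by the spanner is not turquoise, and is the larger of those in its own colour. Leave any brown or orange look-alike of the part that bears holder_top alone.

How it is judged:
By the outcome, as a careful person would: the job done as asked, in the order asked, and still so for the second after the job is handed in, with the robot touching nothing.
It also fails if it takes over 72 s, if anything falls off the work surface, if the arm or the gripper's body presses on something with over 40 N, if the wrist force passes 120 N, or if a joint passes its speed limit or range.

## Working session

There is one attempt and no reset: what is moved stays moved. The work goes in short steps, Python scripts to look and compute and a shell command to move; the robot and the scene stay as the last step left them, time stands still between calls to the robot, and variables do not carry over. Pictures are saved under pics/ and viewed, about 8 in all and at most 12, crops included, and the job is handed in when it is done.

```bash
ls; mkdir -p pics; cat > h.py <<'E'
import numpy as np, cv2
from workcell import bot
from scipy.spatial.transform import Rotation as R
def world(cam,u,v,d,cal):
    K=np.array(cal["intrinsics"]);T=np.linalg.inv(np.array(cal["view"]))
    u,v,d=map(np.asarray,(u,v,d))
    p=np.stack([(u-K[0,2])/K[0,0]*d,(v-K[1,2])/K[1,1]*d,d],-1)
    return p@T[:3,:3].T+T[:3,3]
def onplane(u,v,z,cal):
    K=np.array(cal["intrinsics"]);T=np.linalg.inv(np.array(cal["view"]))
    r=T[:3,:3]@np.array([(u-K[0,2])/K[0,0],(v-K[1,2])/K[1,1],1]);c=T[:3,3]
    return c+r*(z-c[2])/r[2]
def pix(p,cal):
    K=np.array(cal["intrinsics"]);V=np.array(cal["view"])
    c=V[:3,:3]@p+V[:3,3];q=K@c;return q[:2]/q[2]
E
python3 - <<'E'
from h import *
s=bot.read_state();print({k:np.round(v,3) for k,v in s.items()})
ims=[]
for c in ["top","scene"]:
    im,d=bot.read_camera(c);cal=bot.get_calibration(c);cv2.imwrite(f"pics/{c}0.png",im)
    for t in ["spanner","cell_base","ring_face","ring_hole","holder_top","vial_pink","dish_open","bottle"]:
        for m in bot.masks_of(c,t):
            r=m["region"]&(d>0);v,u=np.nonzero(r)
            if len(u)<5: continue
            w=world(c,u,v,d[v,u],cal)
            print(c,t,round(m["p"],2),np.round(m["box"]),len(u),np.round(np.median(w,0),3),np.round(w[:,2].max(),3),im[v,u].mean(0).astype(int))
E
```

```text
pics
{'time': np.float64(0.0), 'q': array([ 1.135,  0.265,  1.605, -0.   ,  1.274, -0.037]), 'joint_vel': array([-0.   ,  0.001, -0.   ,  0.001, -0.001, -0.001]), 'joint_torque': array([-1.0000e-03, -5.1511e+01, -3.6731e+01, -0.0000e+00,  1.3000e-02,
        0.0000e+00]), 'tool_pos': array([0.262, 0.621, 0.23 ]), 'tcp_rot': array([-6.220e-01, -3.079e+00,  3.000e-03]), 'wrist_force': array([-0.017, -0.454, -0.226]), 'torque': array([-0.014, -0.011, -0.012]), 'width': np.float64(1.0)}
top spanner 0.68 [196. 312. 217. 346.] 445 [0.405 0.252 0.053] 0.077 [159 158  20]
top spanner 0.63 [229. 253. 243. 286.] 394 [0.507 0.202 0.064] 0.085 [183 121  82]
top spanner 0.54 [284. 258. 297. 282.] 160 [0.507 0.113 0.034] 0.051 [173 117  77]
top cell_base 0.82 [444. 257. 503. 310.] 2174 [ 0.486 -0.199  0.047] 0.057 [144 173 179]
top cell_base 0.23 [232. 251. 247. 286.] 408 [0.509 0.202 0.06 ] 0.085 [184 126  89]
top ring_face 0.96 [468. 265. 501. 299.] 695 [ 0.489 -0.21   0.048] 0.053 [123 220 236]
top ring_hole 0.93 [463. 264. 501. 294.] 728 [ 0.489 -0.211  0.048] 0.053 [123 218 234]
top holder_to
[... 1103 characters left out ...]
ene ring_face 0.9 [392. 326. 434. 344.] 536 [ 0.494 -0.207  0.047] 0.05 [ 84 162 195]
scene ring_hole 0.88 [390. 321. 437. 343.] 603 [ 0.493 -0.207  0.047] 0.053 [ 90 164 195]
scene holder_top 0.98 [209. 224. 246. 247.] 594 [0.502 0.305 0.018] 0.024 [ 37  65 100]
scene holder_top 0.84 [237. 245. 279. 267.] 556 [0.493 0.187 0.015] 0.027 [105 103 103]
scene holder_top 0.69 [213. 274. 258. 308.] 940 [0.386 0.091 0.019] 0.024 [ 23 112 188]
scene vial_pink 0.53 [321. 275. 336. 305.] 378 [ 0.501 -0.013  0.024] 0.048 [73 74 84]
scene dish_open 0.8 [421. 285. 446. 308.] 555 [ 0.658 -0.117  0.006] 0.013 [ 93 147 175]
scene bottle 0.79 [380. 211. 417. 269.] 1637 [0.689 0.001 0.054] 0.107 [118 121 116]
```

View pics/top0.png

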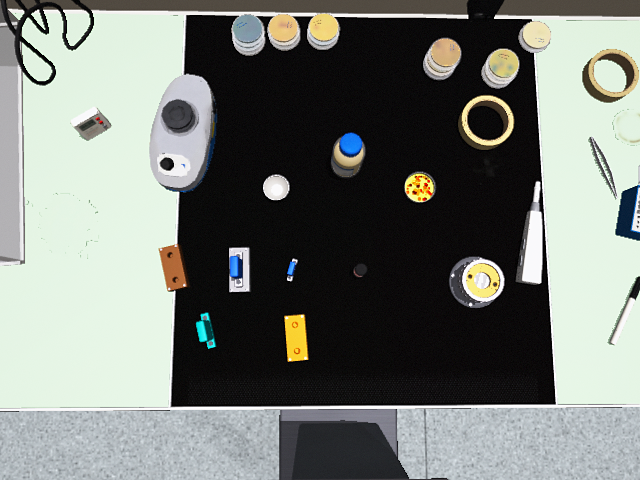

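View pics/scene0.png

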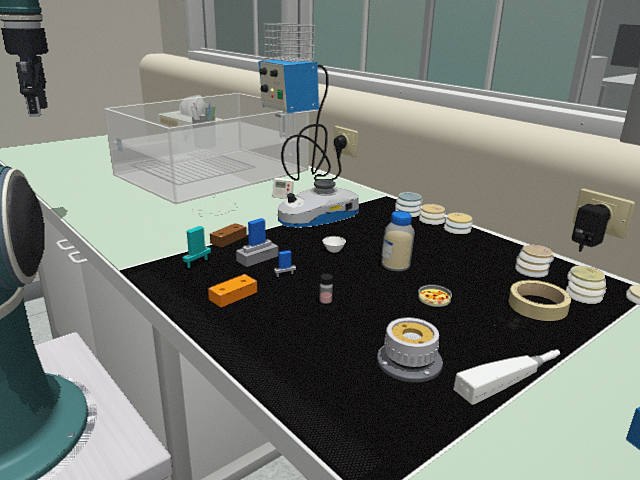

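Candidates: turquoise spanner (205,330), large blue one in the grey holder (237,268) and small blue one (292,269). For the holder: grey block (239,270), brown (173,268), orange (296,338). I choose the large blue spanner in the grey holder, and will check it in a close crop.

```bash
python3 - <<'E'
from h import *
s=bot.read_state();M=R.from_rotvec(s["tcp_rot"]).as_matrix();print(np.round(M,3))
cw=bot.get_calibration("wrist");V=np.array(cw["view"]);T=np.linalg.inv(V)
print("cam in tool",np.round(M.T@(T[:3,3]-s["tool_pos"]),3),np.round(M.T@T[:3,:3],2));print(cw["intrinsics"])
im,d=bot.read_camera("top");cal=bot.get_calibration("top")
v,u=np.mgrid[225:310,215:265];v=v.ravel();u=u.ravel();w=world("top",u,v,d[v,u],cal)
for lo,hi in[(.016,.028),(.06,.09)]:
    p=w[(w[:,2]>lo)&(w[:,2]<hi)];print(len(p),cv2.minAreaRect((p[:,:2]*1000).astype(np.float32)),np.median(p[:,2]))
dw=M.T@(np.array([.503,.195,.22])-s["tool_pos"]);print("delta tool",dw)
crop=cv2.resize(im[235:305,205:320],None,fx=5,fy=5,interpolation=cv2.INTER_CUBIC)
c2=cv2.resize(im[245:315,440:520],None,fx=5,fy=5,interpolation=cv2.INTER_CUBIC)[:350]
cv2.imwrite("pics/crop.png",np.hstack([crop[:, :400],c2]))
E
```

```text
[[-0.922  0.388  0.   ]
 [ 0.388  0.922  0.   ]
 [-0.     0.    -1.   ]]
cam in tool [ 0.066 -0.001 -0.142] [[ 0.   -0.96 -0.26]
 [ 1.    0.    0.  ]
 [-0.   -0.26  0.96]]
[[381.88182767   0.         320.84825266]
 [  0.         381.88182767 235.00400328]
 [  0.           0.           1.        ]]
500 ((509.56500244140625, 204.616943359375), (75.28437805175781, 34.403865814208984), 1.7103348970413208) 0.022309270147289062
212 ((509.4944152832031, 203.7588653564453), (33.6763916015625, 12.857004165649414), 1.2544124126434326) 0.08068407191023613
delta tool [-0.38778555 -0.30001192  0.01131137]
```

View pics/crop.png

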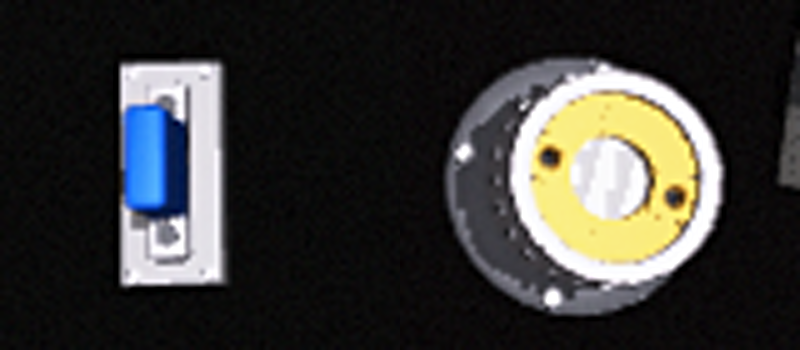

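The crop shows the large blue spanner standing in the grey holder (left) and the ring with its holes at about top pixels (470,276) and (495,284). Choice confirmed. I'll move over the holder and measure with the wrist camera.

```bash
python3 -m inch '[{"dx":-0.05,"dy":-0.036,"dz":0.0,"az":-5},{"dx":-0.1,"dy":-0.072,"az":-12},{"dx":-0.15,"dy":-0.108,"az":-20},{"dx":-0.2,"dy":-0.144,"az":-24.3},{"dx":-0.25,"dy":-0.18,"dz":0.01,"az":-24.3},{"dx":-0.3,"dy":-0.216,"dz":0.02,"az":-24.3},{"dx":-0.35,"dy":-0.252,"dz":0.03,"az":-24.3},{"dx":-0.39,"dy":-0.288,"dz":0.03,"az":-24.3,"fingers":0.2},{"dx":-0.39,"dy":-0.288,"dz":0.03,"az":-24.3,"fingers":0.2},{"dx":-0.39,"dy":-0.288,"dz":0.03,"az":-24.3,"fingers":0.2},{"dx":-0.39,"dy":-0.288,"dz":0.03,"az":-24.3,"fingers":0.2}]' 60
python3 - <<'E'
from h import *
s=bot.read_state();M=R.from_rotvec(s["tcp_rot"]).as_matrix();print(s["time"],s["tool_pos"],np.round(M,3))
cal=bot.get_calibration("wrist");im,d=bot.read_camera("wrist");cv2.imwrite("pics/w1.png",im);np.savez("w1",d=d,**{k:cal[k] for k in("intrinsics","view")})
v,u=np.mgrid[0:480,0:640];v=v.ravel();u=u.ravel();w=world("w",u,v,d[v,u],cal)
near=(abs(w[:,0]-.51)<.06)&(abs(w[:,1]-.204)<.035)
for lo,hi in[(.016,.027),(.028,.037),(.076,.086)]:
    p=w[near&(w[:,2]>lo)&(w[:,2]<hi)]
    if len(p): print(len(p),cv2.minAreaRect((p[:,:2]*1000).astype(np.float32)),np.median(p[:,2]))
E
```

```text
0.95 [0.26210145 0.6220183  0.23131892] [[-0.922  0.388 -0.   ]
 [ 0.388  0.922  0.   ]
 [ 0.     0.    -1.   ]]invalid input at $[0]: expected keys dx, dy, dz, ax, ay, az, fingers
```

View pics/w1.png

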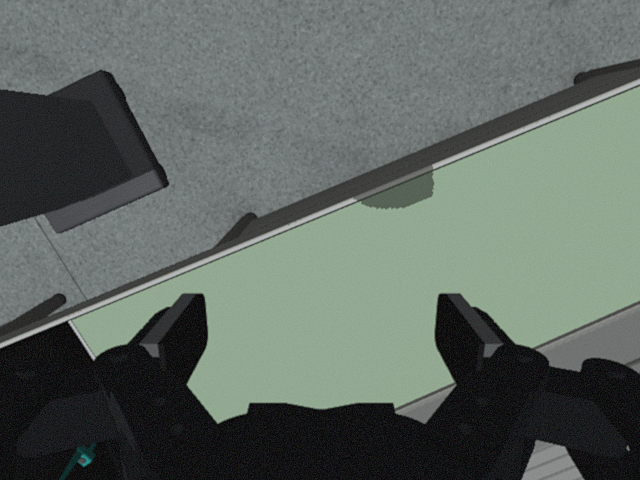

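The wrist picture shows the floor and table edge, as the arm has not moved (every row needs all seven keys). Retrying.

```bash
python3 -m inch '[{"dx":-0.05,"dy":-0.036,"dz":0,"ax":0,"ay":0,"az":-5,"fingers":1},{"dx":-0.1,"dy":-0.072,"dz":0,"ax":0,"ay":0,"az":-12,"fingers":1},{"dx":-0.15,"dy":-0.108,"dz":0,"ax":0,"ay":0,"az":-20,"fingers":0.5},{"dx":-0.2,"dy":-0.144,"dz":0,"ax":0,"ay":0,"az":-24.3,"fingers":0.2},{"dx":-0.25,"dy":-0.18,"dz":0.01,"ax":0,"ay":0,"az":-24.3,"fingers":0.2},{"dx":-0.3,"dy":-0.216,"dz":0.02,"ax":0,"ay":0,"az":-24.3,"fingers":0.2},{"dx":-0.35,"dy":-0.252,"dz":0.03,"ax":0,"ay":0,"az":-24.3,"fingers":0.2},{"dx":-0.39,"dy":-0.288,"dz":0.03,"ax":0,"ay":0,"az":-24.3,"fingers":0.2},{"dx":-0.39,"dy":-0.288,"dz":0.03,"ax":0,"ay":0,"az":-24.3,"fingers":0.2},{"dx":-0.39,"dy":-0.288,"dz":0.03,"ax":0,"ay":0,"az":-24.3,"fingers":0.2},{"dx":-0.39,"dy":-0.288,"dz":0.03,"ax":0,"ay":0,"az":-24.3,"fingers":0.2}]' 60
cat > look.py <<'E'
from h import *
import sys
s=bot.read_state();M=R.from_rotvec(s["tcp_rot"]).as_matrix();print(s["time"],s["tool_pos"],np.round(M,4).tolist())
print("F",np.round(s["wrist_force"],2),np.round(s["torque"],3),s["width"],"q6",s["q"][5])
cal=bot.get_calibration("wrist");im,d=bot.read_camera("wrist");cv2.imwrite(f"pics/{sys.argv[1]}.png",im);np.savez(sys.argv[1],d=d,im=im,**{k:cal[k] for k in("intrinsics","view")})
E
cat > hold.py <<'E'
from h import *
import sys
cal=np.load(sys.argv[1]+".npz");d=cal["d"]
v,u=np.mgrid[0:480,0:640];v=v.ravel();u=u.ravel();w=world("w",u,v,d[v,u],cal)
near=(abs(w[:,0]-.51)<.06)&(abs(w[:,1]-.204)<.035)
for lo,hi in[(.018,.027),(.029,.037),(.076,.086)]:
    p=w[near&(w[:,2]>lo)&(w[:,2]<hi)]
    if len(p): print(len(p),cv2.minAreaRect((p[:,:2]*1000).astype(np.float32)),np.median(p[:,2]))
E
python3 look.py w2; python3 hold.py w2
```

```text
time: 2.38
tool_pos: [0.5092, 0.2063, 0.2014]
tcp_rot: [-0.042, 3.141, 0.001]
wrist_force: [-0.2, -0.1, 0.3]
width: 0.6
2.375 [0.50921344 0.20633285 0.20140874] [[-0.9996, -0.0268, 0.0], [-0.0268, 0.9996, 0.0004], [-0.0, 0.0004, -1.0]]
F [-0.16 -0.11  0.27] [ 0.006 -0.024 -0.012] 0.6000393370024416 q6 -1.258367991476831
2118 ((509.4725036621094, 202.08419799804688), (75.90303802490234, 33.918540954589844), 2.1759450435638428) 0.022028620351071504
292 ((487.6477355957031, 201.27471923828125), (15.966089248657227, 13.261643409729004), 1.6262925863265991) 0.03209195623516442
865 ((508.81036376953125, 201.98619079589844), (33.469398498535156, 13.528217315673828), 1.7385246753692627) 0.08068982870747365
```

View pics/w2.png

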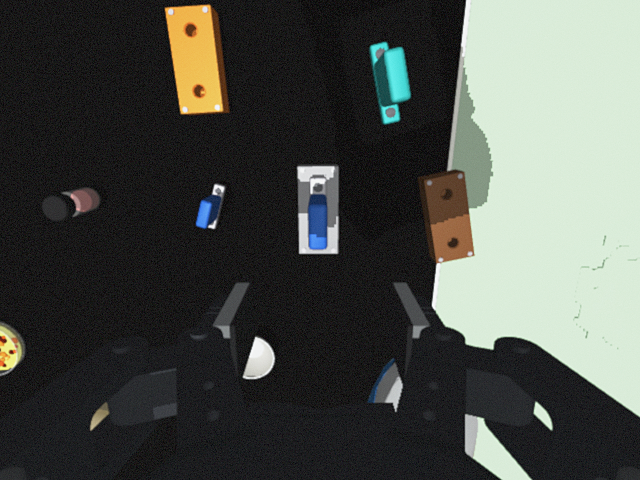

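The wrist picture shows the large blue spanner centred in the grey holder at (318,210), with the small blue one at (210,208), the turquoise one at (390,85), and the brown and orange blocks well clear. Descend and grip.

```bash
python3 -m inch '[{"dx":0,"dy":-0.0043,"dz":0.04,"ax":0,"ay":0,"az":0,"fingers":0.2},{"dx":0,"dy":-0.0043,"dz":0.09,"ax":0,"ay":0,"az":0,"fingers":0.2},{"dx":0,"dy":-0.0043,"dz":0.13,"ax":0,"ay":0,"az":0,"fingers":0.2},{"dx":0,"dy":-0.0043,"dz":0.15,"ax":0,"ay":0,"az":0,"fingers":0.2},{"dx":0,"dy":-0.0043,"dz":0.16,"ax":0,"ay":0,"az":0,"fingers":0.2},{"dx":0,"dy":-0.0043,"dz":0.16,"ax":0,"ay":0,"az":0,"fingers":0.2},{"dx":0,"dy":-0.0043,"dz":0.16,"ax":0,"ay":0,"az":0,"fingers":0.2}]' 60
python3 -m inch '[{"dx":0,"dy":0,"dz":0,"ax":0,"ay":0,"az":0,"fingers":-0.4},{"dx":0,"dy":0,"dz":0,"ax":0,"ay":0,"az":0,"fingers":-0.6},{"dx":0,"dy":0,"dz":0,"ax":0,"ay":0,"az":0,"fingers":-1},{"dx":0,"dy":0,"dz":0,"ax":0,"ay":0,"az":0,"fingers":-1},{"dx":0,"dy":0,"dz":0,"ax":0,"ay":0,"az":0,"fingers":-1},{"dx":0,"dy":0,"dz":0,"ax":0,"ay":0,"az":0,"fingers":-1}]' 120
python3 -c "
from h import *
s=bot.read_state();print(s['tool_pos'],R.from_rotvec(s['tcp_rot']).as_matrix().round(4).tolist(),s['wrist_force'],s['torque'],s['width'])"
```

```text
time: 3.3
tool_pos: [0.5103, 0.2029, 0.0427]
tcp_rot: [-0.044, 3.139, 0.002]
wrist_force: [0.8, 0.5, -0.0]
width: 0.605
time: 4.05
tool_pos: [0.5112, 0.2032, 0.0438]
tcp_rot: [-0.043, 3.137, 0.003]
wrist_force: [-0.7, 0.5, 5.6]
width: 0.146
[0.51116306 0.20318001 0.0437538 ] [[-0.9996, -0.0277, 0.0039], [-0.0277, 0.9996, 0.0017], [-0.004, 0.0016, -1.0]] [-0.71966621  0.45108017  5.6247184 ] [-0.03546758  0.09534827  0.04154969] 0.14580262098260807
```

```bash
python3 -m inch '[{"dx":0,"dy":0,"dz":-0.01,"ax":0,"ay":0,"az":0,"fingers":-1},{"dx":0,"dy":0,"dz":-0.03,"ax":0,"ay":0,"az":0,"fingers":-1},{"dx":0,"dy":0,"dz":-0.07,"ax":0,"ay":0,"az":0,"fingers":-1},{"dx":0,"dy":0,"dz":-0.12,"ax":0,"ay":0,"az":0,"fingers":-1},{"dx":0,"dy":-0.03,"dz":-0.15,"ax":0,"ay":0,"az":0,"fingers":-1},{"dx":0,"dy":-0.08,"dz":-0.16,"ax":0,"ay":0,"az":0,"fingers":-1},{"dx":0,"dy":-0.14,"dz":-0.16,"ax":0,"ay":0,"az":0,"fingers":-1},{"dx":0,"dy":-0.2,"dz":-0.16,"ax":0,"ay":0,"az":0,"fingers":-1},{"dx":0,"dy":-0.26,"dz":-0.16,"ax":0,"ay":0,"az":0,"fingers":-1},{"dx":0,"dy":-0.32,"dz":-0.16,"ax":0,"ay":0,"az":0,"fingers":-1},{"dx":-0.0076,"dy":-0.37,"dz":-0.16,"ax":0,"ay":0,"az":0,"fingers":-1},{"dx":-0.0076,"dy":-0.4,"dz":-0.16,"ax":0,"ay":0,"az":0,"fingers":-1},{"dx":-0.0076,"dy":-0.411,"dz":-0.16,"ax":0,"ay":0,"az":0,"fingers":-1},{"dx":-0.0076,"dy":-0.411,"dz":-0.16,"ax":0,"ay":0,"az":0,"fingers":-1},{"dx":-0.0076,"dy":-0.411,"dz":-0.16,"ax":0,"ay":0,"az":0,"fingers":-1},{"dx":-0.0076,"dy":-0.411,"dz":-0.16,"ax":0,"ay":0,"az":0,"fingers":-1}]' 120
python3 look.py w3
```

```text
time: 6.05
tool_pos: [0.5296, -0.2064, 0.2031]
tcp_rot: [-0.046, 3.137, 0.003]
wrist_force: [0.1, 0.0, -1.0]
width: 0.15
6.05 [ 0.52955429 -0.20641567  0.20314687] [[-0.9996, -0.0293, 0.0039], [-0.0293, 0.9996, 0.002], [-0.0039, 0.0019, -1.0]]
F [ 0.09  0.05 -0.96] [0.005 0.029 0.009] 0.1498595775544903 q6 -2.0190427301383735
```

View pics/w3.png

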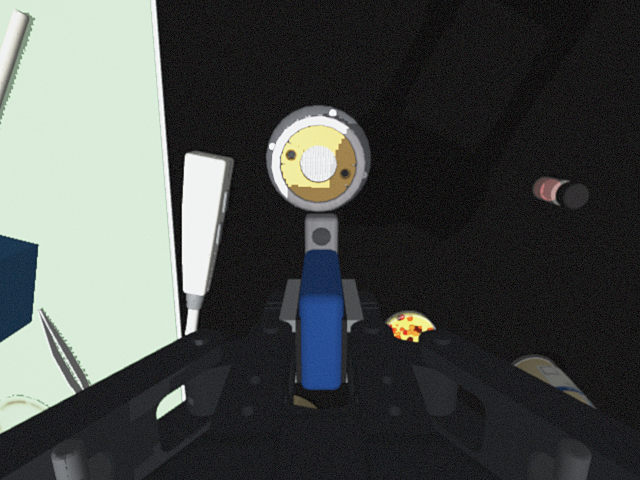

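The wrist picture shows the ring with holes at (291,155) and (345,173), and the held spanner with its paddle around (322,330) and its yoke end at (321,235). Measuring both precisely now.

```bash
cat > ring.py <<'E'
from h import *
import sys
cal=np.load(sys.argv[1]+".npz");d=cal["d"];im=cal["im"]
g=cv2.cvtColor(im,cv2.COLOR_BGR2GRAY).astype(float);H=[]
guess=[float(a) for a in sys.argv[2:6]]
for u0,v0 in (guess[:2],guess[2:]):
    v,u=np.mgrid[-8:9,-8:9]; v=v+int(v0);u=u+int(u0);p=g[v,u]
    t=(np.percentile(p,5)+np.median(p))/2;k=(p<t).astype(np.uint8)
    n,l,st,c=cv2.connectedComponentsWithStats(k);b=1+np.argmax(st[1:,4]);wt=(l==b)
    cu,cv_=(u[wt].mean(),v[wt].mean());H.append(onplane(cu,cv_,.047,cal));print("hole",cu,cv_,wt.sum(),H[-1])
H=np.array(H);e=H[0]-H[1];print("mid",H.mean(0),"sep",np.linalg.norm(e),"ang",np.degrees(np.arctan2(e[1],e[0]))%180)
v,u=np.mgrid[0:480,0:640];v=v.ravel();u=u.ravel();w=world("w",u,v,d[v,u],cal)
m=H.mean(0);near=np.hypot(w[:,0]-m[0],w[:,1]-m[1])<.045
p=w[near&(w[:,2]>.0505)&(w[:,2]<.056)];print("rim",len(p),cv2.minEnclosingCircle((p[:,:2]*1000).astype(np.float32)),np.median(p[:,2]))
hsv=cv2.cvtColor(im,cv2.COLOR_BGR2HSV);br=((hsv[...,1]>80)&(hsv[...,0]>15)&(hsv[...,0]<35)).ravel()
p=w[near&br];h=cv2.convexHull((p[:,:2]*1000).astype(np.float32));print("brass",len(p),cv2.minEnclosingCircle(h),cv2.fitEllipse(h),np.median(p[:,2]))
E
python3 ring.py w3 291 155 345 173; python3 - <<'E'
from h import *
cal=np.load("w3.npz");d=cal["d"];im=cal["im"]
s=bot.read_state();M=R.from_rotvec(s["tcp_rot"]).as_matrix()
v,u=np.mgrid[210:400,290:355];v=v.ravel();u=u.ravel();t=(world("w",u,v,d[v,u],cal)-s["tool_pos"])@M
hsv=cv2.cvtColor(im,cv2.COLOR_BGR2HSV)[v,u]
blue=(hsv[:,0]>100)&(hsv[:,1]>150)
for n,k in(("paddle top",blue&(t[:,2]<-.034)&(t[:,2]>-.042)),("yoke",~blue&(t[:,2]>.004)&(t[:,2]<.02)&(d[v,u]>0)),):
    p=t[k];print(n,len(p),cv2.minAreaRect((p[:,:2]*1000).astype(np.float32)),np.median(p[:,2]),p.min(0),p.max(0))
E
```

```text
hole 290.5121951219512 154.59756097560975 82 [ 0.48174257 -0.23213979  0.047     ]
hole 344.51785714285717 173.0 56 [ 0.49449009 -0.19013888  0.047     ]
mid [ 0.48811633 -0.21113934  0.047     ] sep 0.0438927786582542 ang 73.11665027558358
rim 2261 ((488.5173645019531, -211.14089965820312), 35.80741500854492) 0.05181608183997927
brass 3226 ((497.89453125, -211.62469482421875), 38.20437240600586) ((498.9792175292969, -210.3565216064453), (66.44976043701172, 78.16511535644531), 97.11434173583984) 0.04777985048488487
paddle top 3900 ((2.422549247741699, -1.8163461685180664), (34.20075225830078, 14.537016868591309), 1.512966275215149) -0.03688841890499908 [-0.01461616 -0.0093081  -0.03884869] [ 0.01943834  0.00569625 -0.03401135]
yoke 1194 ((24.343721389770508, -1.297560214996338), (13.993234634399414, 15.926189422607422), 89.3494644165039) 0.011852499168810666 [ 0.01630444 -0.00832518  0.00404466] [0.03228514 0.00571532 0.01987607]
```

```bash
python3 -m inch '[{"dx":0.005,"dy":-0.004,"dz":0,"ax":0,"ay":0,"az":8,"fingers":-1},{"dx":0.01,"dy":-0.008,"dz":0,"ax":0,"ay":0,"az":18,"fingers":-1},{"dx":0.015,"dy":-0.012,"dz":0,"ax":0,"ay":0,"az":28,"fingers":-1},{"dx":0.02,"dy":-0.016,"dz":0,"ax":0,"ay":0,"az":38,"fingers":-1},{"dx":0.025,"dy":-0.02,"dz":0,"ax":0,"ay":0,"az":48,"fingers":-1},{"dx":0.03,"dy":-0.024,"dz":0,"ax":0,"ay":0,"az":58,"fingers":-1},{"dx":0.035,"dy":-0.028,"dz":0,"ax":0,"ay":0,"az":68,"fingers":-1},{"dx":0.04,"dy":-0.032,"dz":0,"ax":0,"ay":0,"az":78,"fingers":-1},{"dx":0.045,"dy":-0.036,"dz":0,"ax":0,"ay":0,"az":88,"fingers":-1},{"dx":0.054,"dy":-0.04,"dz":0.03,"ax":0,"ay":0,"az":98,"fingers":-1},{"dx":0.054,"dy":-0.04,"dz":0.04,"ax":0,"ay":0,"az":106,"fingers":-1},{"dx":0.054,"dy":-0.04,"dz":0.04,"ax":0,"ay":0,"az":108.6,"fingers":-1},{"dx":0.054,"dy":-0.04,"dz":0.04,"ax":0,"ay":0,"az":108.6,"fingers":-1},{"dx":0.054,"dy":-0.04,"dz":0.04,"ax":0,"ay":0,"az":108.6,"fingers":-1}]' 120
python3 look.py w4
cat > rel.py <<'E'
from h import *
import sys
n=sys.argv[1];cal=np.load(n+".npz");im=cal["im"];d=cal["d"]
s=bot.read_state();M=R.from_rotvec(s["tcp_rot"]).as_matrix()
g=np.array([.4885,-.2105,.048]);a=np.radians(73.1);e=np.array([np.cos(a),np.sin(a),0])*.022
print("guess px",pix(g+e,cal),pix(g-e,cal))
hsv=cv2.cvtColor(im,cv2.COLOR_BGR2HSV);v,u=np.mgrid[150:470,270:370];v=v.ravel();u=u.ravel();t=(world("w",u,v,d[v,u],cal)-s["tool_pos"])@M
h=hsv[v,u];k=(h[:,0]>100)&(h[:,0]<130)&(h[:,1]>150)&(t[:,2]<-.034)&(t[:,2]>-.042);p=t[k]
print("paddle top",len(p),cv2.minAreaRect((p[:,:2]*1000).astype(np.float32)),np.median(p[:,2]))
E
python3 rel.py w4
```

```text
time: 7.85
tool_pos: [0.4772, -0.2478, 0.1632]
tcp_rot: [2.522, 1.871, 0.007]
wrist_force: [0.2, -0.1, -1.4]
width: 0.15
7.85 [ 0.4772391  -0.2478017   0.16323927] [[0.2898, 0.9571, 0.0044], [0.9571, -0.2898, 0.0016], [0.0028, 0.0038, -1.0]]
F [ 0.22 -0.06 -1.4 ] [-0.035  0.032  0.038] 0.15030546957924987 q6 -0.23536795504026034
guess px [319.72299198 137.99384286] [319.66165099 204.30150178]
paddle top 3862 ((1.242095947265625, -0.12912893295288086), (33.35762405395508, 13.911795616149902), 1.3672577142715454) -0.03689304361693448
```

View pics/w4.png

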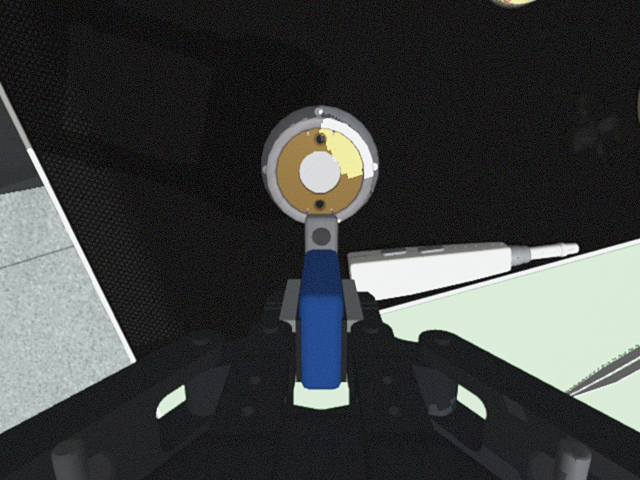

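The holes appear at (320,138) and (320,203), in line with the spanner (yoke end at (321,235)).

```bash
python3 ring.py w4 320 138 320 203; python3 - <<'E'
from h import *
cal=np.load("w4.npz");s=bot.read_state();M=R.from_rotvec(s["tcp_rot"]).as_matrix();print(np.degrees(np.arctan2(M[1,0],M[0,0])))
for i in range(5):
    c=bot.get_calibration("wrist");T=np.linalg.inv(np.array(c["view"]));print(np.round(M.T@(T[:3,3]-s["tool_pos"]),4))
T=np.linalg.inv(cal["view"]);print(np.round(M.T@(T[:3,3]-s["tool_pos"]),4),(M.T@T[:3,:3]).round(4).tolist())
E
```

```text
hole 319.43636363636364 139.1818181818182 55 [ 0.49449266 -0.19013443  0.047     ]
hole 319.0769230769231 203.84615384615384 65 [ 0.48175952 -0.23130723  0.047     ]
mid [ 0.48812609 -0.21072083  0.047     ] sep 0.04309677158025188 ang 72.81520276961882
rim 2682 ((487.8934020996094, -210.99490356445312), 35.751686096191406) 0.05179404612783389
brass 3969 ((486.9608459472656, -219.80604553222656), 37.799556732177734) ((485.640869140625, -222.27198791503906), (65.50946807861328, 80.6109619140625), 168.37940979003906) 0.04772573766215782
73.13883579869697
[ 0.065   0.0002 -0.1425]
[ 0.065   0.0002 -0.1425]
[ 0.065   0.0002 -0.1425]
[ 0.065   0.0002 -0.1425]
[ 0.065   0.0002 -0.1425]
[ 0.0651  0.0002 -0.1425] [[0.0011, -0.9649, -0.2627], [1.0, 0.0009, 0.0006], [-0.0003, -0.2627, 0.9649]]
```

```bash
python3 -m inch '[{"dx":0.015,"dy":0,"dz":0.02,"ax":0,"ay":0,"az":0,"fingers":-1},{"dx":0.03,"dy":0,"dz":0.04,"ax":0,"ay":0,"az":0,"fingers":-1},{"dx":0.0372,"dy":-0.0003,"dz":0.06,"ax":0,"ay":0,"az":0,"fingers":-1},{"dx":0.0372,"dy":-0.0003,"dz":0.07,"ax":0,"ay":0,"az":0,"fingers":-1},{"dx":0.0372,"dy":-0.0003,"dz":0.07,"ax":0,"ay":0,"az":0,"fingers":-1},{"dx":0.0372,"dy":-0.0003,"dz":0.07,"ax":0,"ay":0,"az":0,"fingers":-1},{"dx":0.0372,"dy":-0.0003,"dz":0.07,"ax":0,"ay":0,"az":0,"fingers":-1}]' 120
cat > st.py <<'E'
from h import *
s=bot.read_state();M=R.from_rotvec(s["tcp_rot"]).as_matrix()
print("t %.2f"%s["time"],"pos",s["tool_pos"].round(5),"yaw %.2f"%np.degrees(np.arctan2(M[1,0],M[0,0])),"z",M[:,2].round(4),"F",np.round(s["wrist_force"],2),"T",np.round(s["torque"],3),"q6 %.3f"%s["q"][5],"w %.3f"%s["width"])
E
python3 st.py
```

```text
time: 8.78
tool_pos: [0.4887, -0.2127, 0.0944]
tcp_rot: [2.521, 1.869, 0.008]
wrist_force: [0.0, -0.1, -0.3]
width: 0.145
t 8.78 pos [ 0.48872 -0.21273  0.09439] yaw 73.12 z [ 6.1e-03  7.0e-04 -1.0e+00] F [ 0.05 -0.09 -0.3 ] T [-0.03   0.013  0.053] q6 -0.167 w 0.145
```

```bash
python3 -m inch '[{"dx":0.0003,"dy":-0.0011,"dz":0.004,"ax":0,"ay":0,"az":0,"fingers":-1},{"dx":0.0003,"dy":-0.0011,"dz":0.007,"ax":0,"ay":0,"az":0,"fingers":-1},{"dx":0.0003,"dy":-0.0011,"dz":0.009,"ax":0,"ay":0,"az":0,"fingers":-1},{"dx":0.0003,"dy":-0.0011,"dz":0.0105,"ax":0,"ay":0,"az":0,"fingers":-1},{"dx":0.0003,"dy":-0.0011,"dz":0.0115,"ax":0,"ay":0,"az":0,"fingers":-1},{"dx":0.0003,"dy":-0.0011,"dz":0.0115,"ax":0,"ay":0,"az":0,"fingers":-1}]' 120;python3 st.py
```

```text
time: 9.52
tool_pos: [0.4878, -0.2121, 0.0828]
tcp_rot: [2.521, 1.869, 0.008]
wrist_force: [0.7, 0.7, -0.4]
width: 0.15
t 9.53 pos [ 0.48783 -0.21211  0.0828 ] yaw 73.12 z [ 6.1e-03  8.0e-04 -1.0e+00] F [ 0.74  0.67 -0.37] T [ 0.02   0.057 -0.007] q6 -0.167 w 0.150
```

```bash
python3 -m inch '[{"dx":0,"dy":0,"dz":0.0015,"ax":0,"ay":0,"az":0,"fingers":-1},{"dx":0,"dy":0,"dz":0.0025,"ax":0,"ay":0,"az":0,"fingers":-1},{"dx":0,"dy":0,"dz":0.0035,"ax":0,"ay":0,"az":0,"fingers":-1},{"dx":0,"dy":0,"dz":0.0035,"ax":0,"ay":0,"az":0,"fingers":-1}]' 120;python3 st.py
```

```text
time: 10.02
tool_pos: [0.4877, -0.212, 0.0792]
tcp_rot: [2.521, 1.87, 0.008]
wrist_force: [1.8, 0.0, -1.5]
width: 0.149
t 10.03 pos [ 0.48774 -0.21203  0.07915] yaw 73.12 z [ 5.8e-03  9.0e-04 -1.0e+00] F [ 1.76  0.04 -1.55] T [ 0.023  0.062 -0.001] q6 -0.167 w 0.149
```

```bash
python3 -m inch '[{"dx":0,"dy":0,"dz":0,"ax":0,"ay":0,"az":2,"fingers":-1},{"dx":0,"dy":-0.0001,"dz":0,"ax":0,"ay":0,"az":4,"fingers":-1},{"dx":0,"dy":-0.0001,"dz":0,"ax":0,"ay":0,"az":4,"fingers":-1}]' 120;python3 st.py; python3 -m inch '[{"dx":0,"dy":0,"dz":0,"ax":0,"ay":0,"az":3,"fingers":-1},{"dx":0,"dy":-0.0001,"dz":0,"ax":0,"ay":0,"az":6,"fingers":-1},{"dx":0,"dy":-0.0002,"dz":0,"ax":0,"ay":0,"az":8,"fingers":-1},{"dx":0,"dy":-0.0002,"dz":0,"ax":0,"ay":0,"az":8,"fingers":-1}]' 120;python3 st.py
```

```text
time: 10.4
tool_pos: [0.4874, -0.2119, 0.0791]
tcp_rot: [2.586, 1.78, 0.008]
wrist_force: [-1.4, 0.5, -0.5]
width: 0.151
t 10.40 pos [ 0.48744 -0.21193  0.07914] yaw 69.09 z [ 0.0053  0.0011 -1.    ] F [-1.39  0.48 -0.51] T [ 0.1    0.107 -0.042] q6 -0.097 w 0.151
time: 10.9
tool_pos: [0.4871, -0.2118, 0.0792]
tcp_rot: [2.704, 1.597, 0.008]
wrist_force: [-1.4, 0.4, 0.5]
width: 0.15
t 10.90 pos [ 0.48712 -0.2118   0.07916] yaw 61.12 z [ 0.0051  0.0011 -1.    ] F [-1.37  0.41  0.47] T [0.1   0.179 0.235] q6 0.042 w 0.150
```

```bash
cat > guard.py <<'E'
from h import *
import sys
s=bot.read_state();M=R.from_rotvec(s["tcp_rot"]).as_matrix()
print("t %.2f yaw %.2f Tz %.3f q6 %.3f z %.4f F %s"%(s["time"],np.degrees(np.arctan2(M[1,0],M[0,0])),s["torque"][2],s["q"][5],s["tool_pos"][2],s["wrist_force"].round(1)))
sys.exit(s["torque"][2]>.42 or np.linalg.norm(s["wrist_force"])>12)
E
python3 -m inch '[{"dx":0,"dy":0,"dz":0,"ax":0,"ay":0,"az":3,"fingers":-1},{"dx":0,"dy":-0.0002,"dz":0,"ax":0,"ay":0,"az":6,"fingers":-1},{"dx":0,"dy":-0.0002,"dz":0,"ax":0,"ay":0,"az":6,"fingers":-1}]' >/dev/null;python3 guard.py && python3 -m inch '[{"dx":0,"dy":0,"dz":0,"ax":0,"ay":0,"az":2,"fingers":-1},{"dx":0,"dy":-0.0001,"dz":0,"ax":0,"ay":0,"az":3,"fingers":-1},{"dx":0,"dy":-0.0001,"dz":0,"ax":0,"ay":0,"az":3,"fingers":-1}]' >/dev/null;python3 guard.py
```

```text
t 11.28 yaw 55.19 Tz 0.214 q6 0.146 z 0.0792 F [-1.1  0.4  0. ]
t 11.28 yaw 55.19 Tz 0.214 q6 0.146 z 0.0792 F [-1.1  0.4  0. ]False
False
```

```bash
sed -i 's/sys.exit(\(.*\))$/sys.exit(int(\1))/' guard.py; g(){ python3 guard.py; }
python3 -m inch '[{"dx":0,"dy":0,"dz":0,"ax":0,"ay":0,"az":2,"fingers":-1},{"dx":0,"dy":0,"dz":0,"ax":0,"ay":0,"az":2,"fingers":-1}]' >/dev/null; g && python3 -m inch '[{"dx":0,"dy":0,"dz":0,"ax":0,"ay":0,"az":1.5,"fingers":-1},{"dx":0,"dy":0,"dz":0,"ax":0,"ay":0,"az":1.5,"fingers":-1}]' >/dev/null; g && python3 -m inch '[{"dx":0,"dy":0,"dz":0,"ax":0,"ay":0,"az":1.5,"fingers":-1},{"dx":0,"dy":0,"dz":0,"ax":0,"ay":0,"az":1.5,"fingers":-1}]' >/dev/null; g && python3 -m inch '[{"dx":0,"dy":-0.0001,"dz":0,"ax":0,"ay":0,"az":1.5,"fingers":-1},{"dx":0,"dy":-0.0001,"dz":0,"ax":0,"ay":0,"az":1.5,"fingers":-1}]' >/dev/null; g && python3 -m inch '[{"dx":0,"dy":0,"dz":0,"ax":0,"ay":0,"az":1.5,"fingers":-1},{"dx":0,"dy":0,"dz":0,"ax":0,"ay":0,"az":1.5,"fingers":-1}]' >/dev/null; g && python3 -m inch '[{"dx":0,"dy":0,"dz":0,"ax":0,"ay":0,"az":1.5,"fingers":-1},{"dx":0,"dy":0,"dz":0,"ax":0,"ay":0,"az":1.5,"fingers":-1}]' >/dev/null; g
```

```text
t 11.53 yaw 53.19 Tz 0.258 q6 0.181 z 0.0791 F [-1.8  0.5 -0.1]
t 11.78 yaw 51.67 Tz 0.234 q6 0.207 z 0.0791 F [-0.2  0.5  0.3]
t 12.03 yaw 50.15 Tz 0.288 q6 0.234 z 0.0791 F [-1.4 -0.1  0.6]
t 12.28 yaw 48.62 Tz 0.324 q6 0.261 z 0.0791 F [-0.9  1.   0.8]
t 12.53 yaw 47.10 Tz 0.308 q6 0.287 z 0.0791 F [-1.   0.4 -0.5]
t 12.78 yaw 45.57 Tz 0.300 q6 0.314 z 0.0791 F [-1.1  0.  -0.1]
```

```bash
g(){ python3 guard.py; }
python3 -m inch '[{"dx":0,"dy":0,"dz":0,"ax":0,"ay":0,"az":1.5,"fingers":-1},{"dx":0,"dy":0,"dz":0,"ax":0,"ay":0,"az":1.5,"fingers":-1}]' >/dev/null; g && python3 -m inch '[{"dx":0,"dy":0,"dz":0,"ax":0,"ay":0,"az":1.5,"fingers":-1},{"dx":0,"dy":0,"dz":0,"ax":0,"ay":0,"az":1.5,"fingers":-1}]' >/dev/null && g && python3 -m inch '[{"dx":0,"dy":0,"dz":0,"ax":0,"ay":0,"az":1.5,"fingers":-1},{"dx":0,"dy":0,"dz":0,"ax":0,"ay":0,"az":1.5,"fingers":-1}]' >/dev/null && g && python3 -m inch '[{"dx":0,"dy":-0.0001,"dz":0,"ax":0,"ay":0,"az":1.5,"fingers":-1},{"dx":0,"dy":-0.0001,"dz":0,"ax":0,"ay":0,"az":1.5,"fingers":-1}]' >/dev/null && g && python3 -m inch '[{"dx":0,"dy":0,"dz":0,"ax":0,"ay":0,"az":1.5,"fingers":-1},{"dx":0,"dy":0,"dz":0,"ax":0,"ay":0,"az":1.5,"fingers":-1}]' >/dev/null && g && python3 -m inch '[{"dx":0,"dy":0,"dz":0,"ax":0,"ay":0,"az":1.5,"fingers":-1},{"dx":0,"dy":0,"dz":0,"ax":0,"ay":0,"az":1.5,"fingers":-1}]' >/dev/null && g && python3 -m inch '[{"dx":0,"dy":0,"dz":0,"ax":0,"ay":0,"az":1.5,"fingers":-1},{"dx":0,"dy":0,"dz":0,"ax":0,"ay":0,"az":1.5,"fingers":-1}]' >/dev/null && g && python3 -m inch '[{"dx":0,"dy":0,"dz":0,"ax":0,"ay":0,"az":1.5,"fingers":-1},{"dx":0,"dy":0,"dz":0,"ax":0,"ay":0,"az":1.5,"fingers":-1}]' >/dev/null && g
```

```text
t 13.03 yaw 44.05 Tz 0.294 q6 0.341 z 0.0791 F [-1.4  1.1  0.6]
t 13.28 yaw 42.52 Tz 0.292 q6 0.367 z 0.0791 F [-2.3  1.6  0.3]
t 13.53 yaw 40.99 Tz 0.225 q6 0.394 z 0.0791 F [-1.1  1.7  1.2]
t 13.78 yaw 39.47 Tz 0.230 q6 0.421 z 0.0791 F [-1.4  1.2  0. ]
t 14.03 yaw 37.94 Tz 0.283 q6 0.447 z 0.0791 F [-1.6  2.1  0.4]
t 14.28 yaw 36.41 Tz 0.273 q6 0.474 z 0.0791 F [-1.6  0.9  1.4]
t 14.53 yaw 34.88 Tz 0.273 q6 0.500 z 0.0791 F [-1.7  2.1  0.9]
t 14.78 yaw 33.36 Tz 0.313 q6 0.527 z 0.0791 F [-1.4  1.7  0.7]
```

```bash
g(){ python3 guard.py; }
python3 -m inch '[{"dx":0,"dy":-0.0001,"dz":0,"ax":0,"ay":0,"az":1.5,"fingers":-1},{"dx":0,"dy":-0.0001,"dz":0,"ax":0,"ay":0,"az":1.5,"fingers":-1}]' >/dev/null; g && python3 -m inch '[{"dx":0,"dy":0,"dz":0,"ax":0,"ay":0,"az":1.5,"fingers":-1},{"dx":0,"dy":0,"dz":0,"ax":0,"ay":0,"az":1.5,"fingers":-1}]' >/dev/null && g && python3 -m inch '[{"dx":0,"dy":0,"dz":0,"ax":0,"ay":0,"az":1.5,"fingers":-1},{"dx":0,"dy":0,"dz":0,"ax":0,"ay":0,"az":1.5,"fingers":-1}]' >/dev/null && g && python3 -m inch '[{"dx":0,"dy":-0.0001,"dz":0,"ax":0,"ay":0,"az":1.5,"fingers":-1},{"dx":0,"dy":-0.0001,"dz":0,"ax":0,"ay":0,"az":1.5,"fingers":-1}]' >/dev/null && g && python3 -m inch '[{"dx":0,"dy":0,"dz":0,"ax":0,"ay":0,"az":1.5,"fingers":-1},{"dx":0,"dy":0,"dz":0,"ax":0,"ay":0,"az":1.5,"fingers":-1}]' >/dev/null && g && python3 -m inch '[{"dx":0,"dy":0,"dz":0,"ax":0,"ay":0,"az":1.5,"fingers":-1},{"dx":0,"dy":0,"dz":0,"ax":0,"ay":0,"az":1.5,"fingers":-1}]' >/dev/null && g && python3 -m inch '[{"dx":0,"dy":-0.0001,"dz":0,"ax":0,"ay":0,"az":1.5,"fingers":-1},{"dx":0,"dy":-0.0001,"dz":0,"ax":0,"ay":0,"az":1.5,"fingers":-1}]' >/dev/null && g && python3 -m inch '[{"dx":0,"dy":0,"dz":0,"ax":0,"ay":0,"az":1.5,"fingers":-1},{"dx":0,"dy":0,"dz":0,"ax":0,"ay":0,"az":1.5,"fingers":-1}]' >/dev/null && g
```

```text
t 15.03 yaw 31.84 Tz 0.263 q6 0.554 z 0.0791 F [-1.9  0.8  0.4]
t 15.28 yaw 30.31 Tz 0.291 q6 0.580 z 0.0791 F [-1.3  1.6  0.7]
t 15.53 yaw 28.78 Tz 0.284 q6 0.607 z 0.0791 F [-1.7  3.1  0.2]
t 15.78 yaw 27.26 Tz 0.343 q6 0.634 z 0.0791 F [-2.2  1.9  0.6]
t 16.02 yaw 25.73 Tz 0.324 q6 0.660 z 0.0791 F [-1.7  1.4  1. ]
t 16.27 yaw 24.21 Tz 0.331 q6 0.687 z 0.0791 F [-1.7  1.5  2.7]
t 16.52 yaw 22.72 Tz 0.606 q6 0.713 z 0.0791 F [-1.7  1.1  0.4]
```

```bash
python3 -m inch '[{"dx":0,"dy":0,"dz":0,"ax":0,"ay":0,"az":0.4,"fingers":-1},{"dx":0,"dy":0,"dz":0,"ax":0,"ay":0,"az":0.4,"fingers":-1}]'>/dev/null; python3 guard.py;python3 - <<'E'
from h import *
t=[]
for i in range(4): bot.read_camera("top"); t.append(round(float(bot.read_state()["torque"][2]),3))
print(t)
E
```

```text
t 16.77 yaw 22.33 Tz 0.699 q6 0.720 z 0.0791 F [-2.   2.2  1.1]
[0.628, 0.618, 0.7, 0.659]
```

```bash
python3 -m inch '[{"dx":0,"dy":0,"dz":0,"ax":0,"ay":0,"az":-1,"fingers":-1},{"dx":0,"dy":0,"dz":0,"ax":0,"ay":0,"az":-1.5,"fingers":-1},{"dx":0,"dy":0,"dz":0,"ax":0,"ay":0,"az":-1.5,"fingers":-1}]'>/dev/null; python3 guard.py
```

```text
t 17.35 yaw 23.81 Tz 0.332 q6 0.694 z 0.0791 F [-1.6  1.4  1.3]
```

```bash
python3 -m inch '[{"dx":0,"dy":0,"dz":0,"ax":0,"ay":0,"az":-1,"fingers":-1},{"dx":0,"dy":0,"dz":0,"ax":0,"ay":0,"az":-1.2,"fingers":-1},{"dx":0,"dy":0,"dz":0,"ax":0,"ay":0,"az":-1.2,"fingers":-1}]'>/dev/null; python3 guard.py
```

```text
t 17.73 yaw 24.99 Tz 0.106 q6 0.673 z 0.0791 F [-1.3  0.9  0.6]
```

```bash
python3 -m inch '[{"dx":0,"dy":0,"dz":0,"ax":0,"ay":0,"az":-0.7,"fingers":-1},{"dx":0,"dy":0,"dz":0,"ax":0,"ay":0,"az":-0.7,"fingers":-1}]'>/dev/null; python3 guard.py
python3 -m inch '[{"dx":0,"dy":0,"dz":-0.003,"ax":0,"ay":0,"az":0,"fingers":-1},{"dx":0,"dy":0,"dz":-0.007,"ax":0,"ay":0,"az":0,"fingers":-1},{"dx":0,"dy":0,"dz":-0.015,"ax":0,"ay":0,"az":0,"fingers":-1},{"dx":0,"dy":0,"dz":-0.04,"ax":0,"ay":0,"az":0,"fingers":-1},{"dx":0,"dy":0,"dz":-0.08,"ax":0,"ay":0,"az":0,"fingers":-1},{"dx":0,"dy":0,"dz":-0.12,"ax":0,"ay":0,"az":0,"fingers":-1},{"dx":0,"dy":0,"dz":-0.12,"ax":0,"ay":0,"az":0,"fingers":-1}]';python3 st.py
```

```text
t 17.98 yaw 25.68 Tz 0.040 q6 0.661 z 0.0790 F [-1.2  0.8 -0.7]
time: 18.85
tool_pos: [0.4889, -0.2127, 0.2044]
tcp_rot: [3.058, 0.697, 0.02]
wrist_force: [0.9, 0.1, -1.6]
width: 0.148
t 18.85 pos [ 0.48888 -0.21274  0.20439] yaw 25.69 z [ 0.0133 -0.0024 -0.9999] F [ 0.93  0.12 -1.61] T [-0.063  0.007  0.039] q6 0.661 w 0.148
```

```bash
python3 -m inch '[{"dx":0.008,"dy":-0.012,"dz":0,"ax":0,"ay":0,"az":-6,"fingers":-1},{"dx":0.022,"dy":-0.032,"dz":0,"ax":0,"ay":0,"az":-16,"fingers":-1},{"dx":0.037,"dy":-0.054,"dz":0,"ax":0,"ay":0,"az":-26,"fingers":-1},{"dx":0.052,"dy":-0.076,"dz":0,"ax":0,"ay":0,"az":-36,"fingers":-1},{"dx":0.067,"dy":-0.097,"dz":0,"ax":0,"ay":0,"az":-46,"fingers":-1},{"dx":0.082,"dy":-0.119,"dz":0,"ax":0,"ay":0,"az":-56,"fingers":-1},{"dx":0.097,"dy":-0.141,"dz":0,"ax":0,"ay":0,"az":-66,"fingers":-1},{"dx":0.112,"dy":-0.163,"dz":0,"ax":0,"ay":0,"az":-76,"fingers":-1},{"dx":0.127,"dy":-0.184,"dz":0,"ax":0,"ay":0,"az":-86,"fingers":-1},{"dx":0.142,"dy":-0.206,"dz":0,"ax":0,"ay":0,"az":-96,"fingers":-1},{"dx":0.157,"dy":-0.228,"dz":0,"ax":0,"ay":0,"az":-106,"fingers":-1},{"dx":0.172,"dy":-0.25,"dz":0,"ax":0,"ay":0,"az":-116,"fingers":-1},{"dx":0.187,"dy":-0.272,"dz":0,"ax":0,"ay":0,"az":-126,"fingers":-1},{"dx":0.202,"dy":-0.294,"dz":0,"ax":0,"ay":0,"az":-136,"fingers":-1},{"dx":0.217,"dy":-0.315,"dz":0,"ax":0,"ay":0,"az":-146,"fingers":-1},{"dx":0.23,"dy":-0.335,"dz":0,"ax":0,"ay":0,"az":-153,"fingers":-1},{"dx":0.238,"dy":-0.346,"dz":0,"ax":0,"ay":0,"az":-155.9,"fingers":-1},{"dx":0.238,"dy":-0.346,"dz":0,"ax":0,"ay":0,"az":-155.9,"fingers":-1},{"dx":0.238,"dy":-0.346,"dz":0,"ax":0,"ay":0,"az":-155.9,"fingers":-1}]';python3 st.py;python3 look.py w5
python3 - <<'E'
from h import *
cal=np.load("w5.npz");d=cal["d"];im=cal["im"]
s=bot.read_state();M=R.from_rotvec(s["tcp_rot"]).as_matrix()
v,u=np.mgrid[0:480,0:640];v=v.ravel();u=u.ravel();w=world("w",u,v,d[v,u],cal)
near=(abs(w[:,0]-.51)<.06)&(abs(w[:,1]-.204)<.035)
p=w[near&(w[:,2]>.018)&(w[:,2]<.027)];print("holder",len(p),cv2.minAreaRect((p[:,:2]*1000).astype(np.float32)),np.median(p[:,2]))
hsv=cv2.cvtColor(im,cv2.COLOR_BGR2HSV)[v,u];t=(w-s["tool_pos"])@M
k=(hsv[:,0]>100)&(hsv[:,1]>150)&(t[:,2]<-.034)&(t[:,2]>-.042)&(abs(t[:,0])<.03)&(abs(t[:,1])<.02);p=t[k];print("paddle",len(p),cv2.minAreaRect((p[:,:2]*1000).astype(np.float32)),np.median(p[:,2]))
for q in ((.022),(-.022)):
    a=np.radians(1.7);print(pix(np.array([.5095+q*np.cos(a),.2025+q*np.sin(a),.022]),cal))
E
```

```text
time: 21.22
tool_pos: [0.5532, 0.2015, 0.2039]
tcp_rot: [-0.041, 3.129, -0.005]
wrist_force: [-0.1, -0.3, -0.6]
width: 0.15
t 21.23 pos [0.55319 0.20149 0.20393] yaw -178.49 z [ 0.0128 -0.0032 -0.9999] F [-0.05 -0.32 -0.62] T [-0.045  0.054  0.   ] q6 -1.283 w 0.150
21.225 [0.55318848 0.20149058 0.20392607] [[-0.9996, -0.0263, 0.0128], [-0.0263, 0.9996, -0.0032], [-0.0127, -0.0035, -0.9999]]
F [-0.05 -0.32 -0.62] [-0.045  0.054  0.   ] 0.14997804218675412 q6 -1.2832238064984802
holder 3617 ((509.4945373535156, 202.158447265625), (75.53044128417969, 34.03252410888672), 1.5165621042251587) 0.02199127972258802
paddle 3905 ((2.2499561309814453, -1.1965065002441406), (24.67320442199707, 34.40110778808594), 64.04744720458984) -0.03680763295288371
[325.80559055 183.06942975]
[325.85593592 129.24471942]
```

View pics/w5.png

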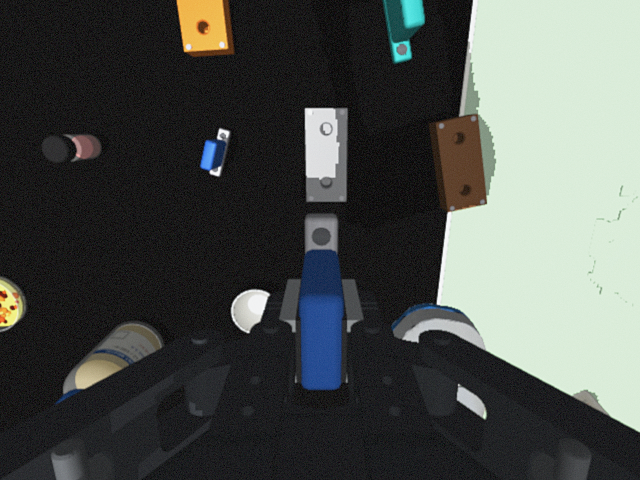

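The view shows the empty grey holder at (326,155) with holes at (326,129) and (326,183), and the spanner unslipped in the jaws. I'll go above the original parked pose and correct the small tilt.

```bash
python3 -m inch '[{"dx":0.012,"dy":0.001,"dz":0.01,"ax":-0.3,"ay":0.5,"az":0,"fingers":-1},{"dx":0.03,"dy":0.002,"dz":0.04,"ax":-0.3,"ay":0.5,"az":0,"fingers":-1},{"dx":0.0435,"dy":0.0032,"dz":0.08,"ax":-0.3,"ay":0.5,"az":0,"fingers":-1},{"dx":0.0435,"dy":0.0032,"dz":0.11,"ax":-0.3,"ay":0.5,"az":0,"fingers":-1},{"dx":0.0435,"dy":0.0032,"dz":0.123,"ax":-0.3,"ay":0.5,"az":0,"fingers":-1},{"dx":0.0435,"dy":0.0032,"dz":0.1235,"ax":-0.3,"ay":0.5,"az":0,"fingers":-1},{"dx":0.0435,"dy":0.0032,"dz":0.1235,"ax":-0.3,"ay":0.5,"az":0,"fingers":-1},{"dx":0.0435,"dy":0.0032,"dz":0.1235,"ax":-0.3,"ay":0.5,"az":0,"fingers":-1}]'>/dev/null;python3 st.py
```

```text
t 22.27 pos [0.51263 0.20348 0.08156] yaw -178.51 z [ 0.0068  0.003  -1.    ] F [-0.15 -0.1  -0.81] T [ 0.004  0.055 -0.003] q6 -1.265 w 0.148
```

```bash
python3 -m inch '[{"dx":0.0016,"dy":-0.0003,"dz":0.006,"ax":0,"ay":0.2,"az":0,"fingers":-1},{"dx":0.0017,"dy":-0.0003,"dz":0.014,"ax":0,"ay":0.2,"az":0,"fingers":-1},{"dx":0.0017,"dy":-0.0003,"dz":0.02,"ax":0,"ay":0.2,"az":0,"fingers":-1},{"dx":0.0017,"dy":-0.0003,"dz":0.024,"ax":0,"ay":0.2,"az":0,"fingers":-1},{"dx":0.0017,"dy":-0.0003,"dz":0.024,"ax":0,"ay":0.2,"az":0,"fingers":-1}]'>/dev/null;python3 st.py
```

```text
t 22.90 pos [0.51059 0.20303 0.05685] yaw -178.51 z [ 0.0021  0.0024 -1.    ] F [-0.46 -0.71 -0.56] T [-0.005  0.01  -0.014] q6 -1.266 w 0.150
```

Tips are now about 1 mm below the holder top with no force; continuing down.

```bash
python3 -m inch '[{"dx":-0.0003,"dy":0.0001,"dz":0.004,"ax":0,"ay":0,"az":0,"fingers":-1},{"dx":-0.0003,"dy":0.0001,"dz":0.008,"ax":0,"ay":0,"az":0,"fingers":-1},{"dx":-0.0003,"dy":0.0001,"dz":0.011,"ax":0,"ay":0,"az":0,"fingers":-1},{"dx":-0.0003,"dy":0.0001,"dz":0.0125,"ax":0,"ay":0,"az":0,"fingers":-1},{"dx":-0.0003,"dy":0.0001,"dz":0.013,"ax":0,"ay":0,"az":0,"fingers":-1},{"dx":-0.0003,"dy":0.0001,"dz":0.013,"ax":0,"ay":0,"az":0,"fingers":-1}]'>/dev/null;python3 st.py
```

```text
t 23.65 pos [0.51102 0.20321 0.04393] yaw -178.51 z [ 0.0023  0.0025 -1.    ] F [-0.14  0.13 -1.68] T [ 0.005 -0.008  0.004] q6 -1.266 w 0.147
```

```bash
python3 -m inch '[{"dx":0,"dy":0,"dz":0.0002,"ax":0,"ay":0,"az":0,"fingers":-0.6},{"dx":0,"dy":0,"dz":0.0002,"ax":0,"ay":0,"az":0,"fingers":-0.3},{"dx":0,"dy":0,"dz":0.0002,"ax":0,"ay":0,"az":0,"fingers":0},{"dx":0,"dy":0,"dz":0.0002,"ax":0,"ay":0,"az":0,"fingers":0.2},{"dx":0,"dy":0,"dz":0.0002,"ax":0,"ay":0,"az":0,"fingers":0.2},{"dx":0,"dy":0,"dz":0.0002,"ax":0,"ay":0,"az":0,"fingers":0.2},{"dx":0,"dy":0,"dz":-0.02,"ax":0,"ay":0,"az":0,"fingers":0.2},{"dx":0,"dy":0,"dz":-0.06,"ax":0,"ay":0,"az":0,"fingers":0.2},{"dx":0,"dy":0,"dz":-0.11,"ax":0,"ay":0,"az":0,"fingers":0.2},{"dx":0,"dy":0,"dz":-0.157,"ax":0,"ay":0,"az":0,"fingers":0.2},{"dx":0,"dy":0,"dz":-0.157,"ax":0,"ay":0,"az":0,"fingers":0.2},{"dx":0,"dy":0,"dz":-0.157,"ax":0,"ay":0,"az":0,"fingers":0.2}]' 60
python3 look.py w6;python3 hold.py w6; python3 - <<'E'
from h import *
im,_=bot.read_camera("top");im0=cv2.imread("pics/top0.png");w=cv2.imread("pics/w6.png")
a=cv2.resize(im[120:320,160:520],(640,356));b=cv2.resize(w,(0,0),fx=.5,fy=.5)
c=cv2.resize(im[255:305,445:510],(312,240))
cv2.imwrite("pics/fin.png",np.vstack([a,np.hstack([b,c,np.zeros((240,8,3),np.uint8)])]))
E
```

```text
time: 25.15
tool_pos: [0.5103, 0.2027, 0.2005]
tcp_rot: [-0.041, 3.139, 0.004]
wrist_force: [0.1, -0.8, 0.7]
width: 0.602
25.15 [0.51028296 0.2026803  0.20052558] [[-0.9997, -0.026, 0.0019], [-0.026, 0.9997, 0.0024], [-0.002, 0.0023, -1.0]]
F [ 0.09 -0.83  0.65] [-0.054 -0.001  0.02 ] 0.6024231629919182 q6 -1.2657916967083014
2159 ((509.4117126464844, 202.24966430664062), (76.29087829589844, 34.05747985839844), 1.8397955894470215) 0.022044792918063272
298 ((487.01318359375, 201.28587341308594), (15.487298011779785, 13.187054634094238), 1.2751628160476685) 0.03204039159158087
879 ((508.82354736328125, 201.42633056640625), (33.5121955871582, 13.455658912658691), 1.855401635169983) 0.08063667359485588
```

View pics/fin.png

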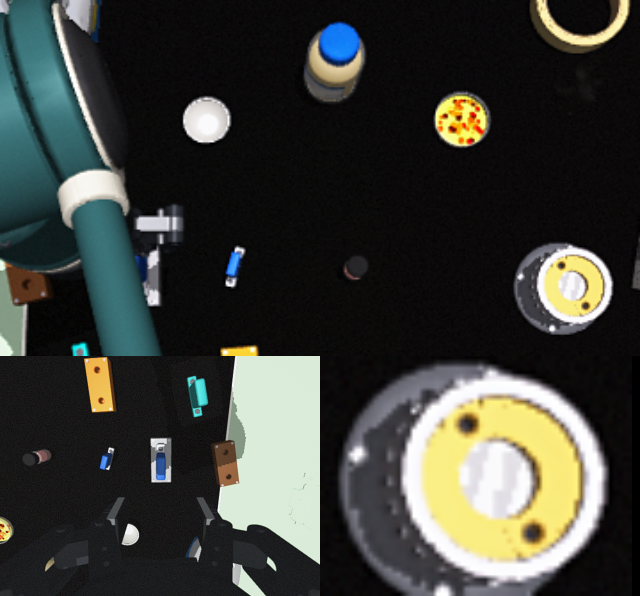

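The spanner is back upright in the holder at the lower-left (160,460), with yoke and paddle heights as at the start. The ring holes have moved clockwise (lower right) and the bystanders are in place.

```bash
python3 -c "
from workcell import bot
print(bot.finish_job())"
```

```text
the job is handed in; nothing more can be done
None
```

I finished the job and handed it in at about 25 s of the 72 s allowed. The ring is tightened and the spanner is back upright in its grey holder. `finish_job` gives no verdict, so the notes below rest on my own readings.

- **Choice of tool:** I took the large blue spanner from the grey holder. The turquoise and small blue spanners and the brown and orange blocks were left alone.
- **Turning the ring:** The pins went into the ring holes with only 1–2 N of force. I turned clockwise in small steps at about 0.3 N m of friction. The torque then rose at the stop, and I held it at 0.62–0.70 N m (mean about 0.65). The highest reading was 0.70 N m.
- **Letting go of the ring:** I turned the tool back about 3.4° until the torque was near zero (0.04 N m), then lifted straight out. That only let the bush and pin play relax. I did not measure the ring's final angle against the seated one. The last picture shows its holes well clockwise of where they started.
- **Spanner back in place:** Yoke top at 32.0 mm and paddle top at 80.6 mm match the heights at the start. The gripper is open and 0.2 m up, touching nothing.
- **Disagreements:** Wrist-camera sideways positions differed by 1–2 mm between pictures. The tool tilted by up to 0.8° on the way back, and I corrected that before lowering the spanner. One move was refused for a wrong row format, and nothing moved.

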